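Change the spring-held foil roll under the spice shelf

TASK

Take the spent cardboard core out of the roll rack under the little spice shelf and lay it in the grey tray. Then fit the new roll of kitchen foil in its place, between the two end cups with a pin seated in each so that its spring holds it (either way round), and let go. Leave the jars and other things standing where they are.

Things in the scene. Friction and masses are not known exactly. Their poses are not given: they have to be found in the camera images.
- rack: Fixed roll rack, position and yaw vary: dark steel frame 240 mm wide (y) under a wooden shelf. Origin on the worktop below the middle of the roll axis; x to the back, y left along the roll axis, z up. Base plate 10 mm thick, x -15 to 100 mm. Roll axis 85 mm up. Cups sit on discs of 32 mm diameter, 8 mm thick; bracket arms run back (+x) to posts behind x = 37 mm. Open in front and above the cups
- rack_shelf (a point): Middle of the front lower edge of the rack's wooden shelf: 120 mm straight above rack_axis. The shelf runs back from here 90 mm, is 240 mm wide and 12 mm thick. It covers the roll axis from above, so the roll is reached from the front, the tool leaning 30 to 50 degrees from vertical (40 gives good room)
- rack_axis (a point): Midpoint between the two end cups on the roll axis, 85 mm above the worktop. A seated roll rests on the lower side of the cup bores, so its axis lies about 2 to 4 mm below this point
- cup_left (a point): Centre of the floor of the left (+y) end cup: a round cup facing the other one, 20 mm bore, 8 mm deep, 32 mm outside diameter. The two cup floors are 196 mm apart
- cup_right (a point): Centre of the floor of the right (-y) end cup, same form, facing left. With one pin on its cup floor, a roll passes the other cup's rim only when under 188 mm from tip to tip, so its sprung pin must be pushed in by 15 mm or more (16 to 20 is good)
- core: Spent core, fitted in the rack at the start: bare cardboard tube, 32 mm diameter, 140 mm long, 75 g, with a 12 mm pin out of each end. Origin at its centre; y is its axis. Fixed pin at -y, 28 mm long (tip y = -98 mm). Sprung pin at +y, 34 mm long free (tip y = +104 mm), 28 mm seated. Tip to tip 202 mm free, 196 mm seated. At the start its sprung pin is in the left cup
- core_spring (a joint): How far the core's sprung pin is pushed in, m: 0 free, about 0.005 to 0.006 seated, 0.022 at its stop. The spring pushes with 3 N at 0 and 400 N/m more (about 5 N seated, 10 N at 0.017)
- foil_roll: New roll of kitchen foil: silvery cylinder, 42 mm diameter, 140 mm long, 0.19 to 0.37 kg, lying level on the worktop (origin 21 mm up) left or right of the rack, any yaw. Origin at its centre; y is its axis. Pins of 12 mm diameter with chamfered tips as on the core: sprung pin at +y (34 mm free, tip y = +104 mm), fixed pin at -y (28 mm, tip y = -98 mm)
- foil_roll_spring (a joint): How far the foil roll's sprung pin is pushed in, m; same spring and values as core_spring
- foil_roll_sprung_tip (a point): Tip of the foil roll's sprung (movable) pin
- foil_roll_fixed_tip (a point): Tip of the foil roll's fixed pin
- tray: Open grey plastic tray, fixed, 235 mm (its x) by 120 mm (its y) outside, 45 mm high, walls and floor 4 mm thick; on the other side of the rack from the foil roll. Origin at the centre of its underside
- spice_0: Spice jar, 46 mm diameter, 106 mm high, standing on the rack's shelf; origin at the underside
- spice_1: Second spice jar, same size, standing on the rack's shelf
- jam_jar: Glass jam jar, 68 mm diameter, 84 mm high, standing in front of the rack; origin at the underside
- salt_shaker: Salt shaker, 44 mm diameter, 90 mm high, standing in front of the rack; origin at the underside
- tin: Food tin, 75 mm diameter, 110 mm high, standing beside the rack; origin at the underside
- pepper_mill: Wooden pepper mill, 58 mm diameter, 170 mm high, standing beside the rack; origin at the underside

How it is judged:
By the outcome, as a careful person would: the job done as asked, in the order asked, and still so for the second after the job is handed in, with the robot touching nothing.
It also fails if it takes over 64 s, if anything falls off the work surface, if the arm or the gripper's body presses on something with over 40 N, if the wrist force passes 120 N, or if a joint passes its speed limit or range.

ROBOT

A 6-joint arm with a two-finger parallel gripper is mounted at the origin on a cart in front of the work surface, level with it; the furniture and walls round the work are solid. World frame = base frame: x ahead of the robot, y to its left, z up, the work surface at z = 0. Lengths are in m, angles in rad, forces in N, time in s.
With the tool pointing down it reaches from about 0.25 to 0.725 m from the base axis. Payload 9.7 kg.
Tool frame: the origin (TCP) lies where the fingers leave the gripper's body, on its centre line; the fingertips stand 73 mm ahead of it and the grasp point (between the pads) lies 54 mm ahead of it; z points along the fingers, y is the line along which they close (so a half turn about z gives the same grasp; the last joint's range is limited). The gripper opens to 85 mm and grips with 20 to 120 N. Pads are 22 mm wide; open, the fingers measure 114 mm over their backs; the gripper's body (76 mm by 85 mm) begins 54 mm behind the grasp point. The pads swing forward as they close: fully open they stand 13 mm farther back than shut.
Start: joints at [-1.345, 0.087, 0.176, 1.66, 0, 1.571], TCP at [0.123, -0.536, 0.304] pointing down, gripper open.
Joint ranges: [-3.13, 3.13], [-0.85, 1.81], [-1.15, 1.24], [-2.2, 2.28], [-1.44, 1.52], [-3.14, 3.14]. Speed limits (rad/s): [2.22, 2.22, 2.57, 3.14, 3.14, 3.14].

INTERFACE

Orientations are given as a rotation vector (axis times angle).
In Python, from plant import bot, viewer gives the robot as it stands.
- The arm moves only by the tool play_rows, never from a script. Its argument "increments" is a list of rows, each a list of 3 entries, a list of its own where there are three numbers: the shift along the world's x, y, z in cm, then the turn, a rotation vector about the world's x, y, z in rad, then the opening, from 0 (shut) to 1 (fully open). A call has 1 to 12 rows; each row is the pose to reach, as a shift and turn from the pose commanded when the call began; what a row does not reach only later rows make up. A row lasts 1/8 s, in which the tool goes at most 62.5 mm and 10.7 degrees, less where a joint would pass 70% of its speed; a pose out of reach is approached as far as the arm can. A call with a gripper value outside its range is refused whole. The fingers move at their own pace and stop on an object; the grip force is fixed at half the most. Time passes only in rows, so rows that repeat a pose let the fingers close. It gives the time, the measured TCP pose, the force, the opening and the grip force at its end, in the units of the state.
- bot.sense(): the state, without advancing time (a new reading comes with each control period).
- viewer.read_camera(name): name is "side" or "top" or "wrist"; returns a dict with "img" (420x560x3 uint8, blue, green, red), "K" (3x3 intrinsics, pixels), "eye" and "attitude" of the camera in the world; the wrist camera has in their place "hand_eye" (4x4, takes a point from camera to tool coordinates, whose origin is the TCP and whose axes are the flange's). Camera axes: x right, y down, z forward; pixel columns grow to the right and rows downward; lengths in m; the calibration is good to about 2 mm. The wrist camera is an equidistant fisheye: a pixel r from the principal point sees the ray r / f radians off the axis. A picture is of the moment at which its call begins: read the wrist's pose just before it. There is no depth.
- bot.job_done(): hands the job in; it is judged then, once.
The state is a dict: "t": time; "joint_positions": joint angles; "joint_vel": joint speeds; "joint_efforts": joint torques, N m; "tool_pos": TCP position; "tcp_rot": TCP orientation; "force": force on the tool from outside, world axes, zero at the start; "ft_torque": the same for the moment, N m; "grip_width": opening from 0.0 (shut) to 1.0 (fully open); "gripper_force": force on a finger pad.
Only numpy, scipy, OpenCV 4.12 (cv2) and the standard library are available. Lean on these libraries where they do the work, as an engineer would, in place of code of your own. Each camera call takes 0.05 s, during which the arm holds its last target. There are 200 camera calls.

## Working session

There is one attempt and no reset: what is moved stays moved. The work goes in short steps, Python scripts to look and compute and a tool call to move; the robot and the scene stay as the last step left them, time stands still between calls to the robot, and variables do not carry over. Pictures are saved under pics/ and viewed, at most 14 in all, crops included, and the job is handed in when it is done.

Besides the shell and the picture viewer there is one more tool, called after "Request:" by a JSON object that holds its "method" and its "body", one argument or row to a line. play_rows: Moves the arm, as the interface text tells. Its arguments: {"type":"object","properties":{"increments":{"type":"array"}},"required":["increments"]}

```bash
ls; mkdir -p pics
python3 - <<'E'
from plant import bot, viewer
import cv2, numpy as np
np.set_printoptions(precision=4,suppress=True)
s=bot.sense(); print(s)
for n in ("side","top"):
    d=viewer.read_camera(n); cv2.imwrite(f"pics/{n}0.png",d["img"]); print(n,d["K"],d["eye"],d["attitude"])
E
```

```text
pics
{'t': 0.0, 'joint_positions': array([-1.345 ,  0.0874,  0.1752,  1.6598, -0.    ,  1.5708]), 'joint_vel': array([ 0.0003,  0.0004, -0.0004, -0.0006,  0.0009,  0.0007]), 'joint_efforts': array([  0.0019, -52.04  ,  46.4798,   0.0167,   0.0002,  -0.    ]), 'tool_pos': array([ 0.1231, -0.5359,  0.3032]), 'tcp_rot': array([-3.1203, -0.3538,  0.0002]), 'force': array([-0.05  , -0.5958,  0.6993]), 'ft_torque': array([-0.041 ,  0.0104,  0.0253]), 'gripper_force': 0.0, 'grip_width': 1.0002056138977726}
side [[521.6266   0.     279.9094]
 [  0.     521.6266 214.6366]
 [  0.       0.       1.    ]] [ 0.2287 -1.2136  0.8832] [-2.0871  0.2035 -0.1337]
top [[438.0952   0.     288.8682]
 [  0.     438.0952 204.4981]
 [  0.       0.       1.    ]] [0.3449 0.0006 1.3451] [-2.1761  2.1343 -0.1181]
```

View pics/side0.png

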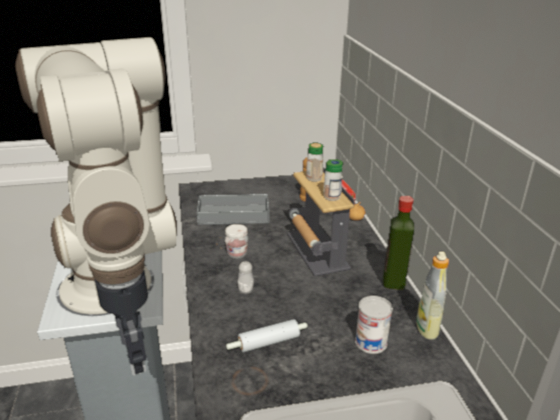

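View pics/top0.png

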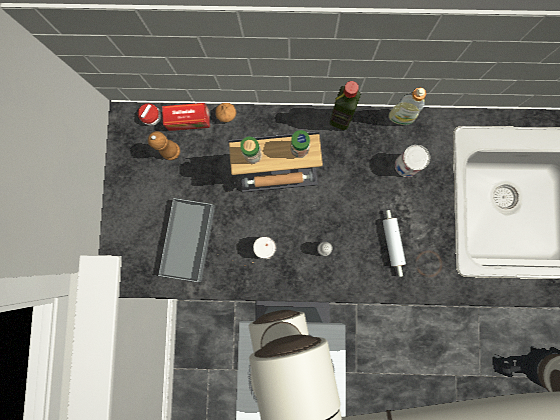

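The side view shows the rack (core at 305,230), foil roll (270,335), salt shaker (245,278), jam jar (236,240) and tray (233,208). In the top view they are the rack core (278,181), foil roll (393,242), tray (186,240), jam jar (263,247) and salt shaker (325,249).

```bash
cat > h.py <<'E'
import cv2, numpy as np
from scipy.spatial.transform import Rotation as R
np.set_printoptions(precision=4,suppress=True)
def ray(d,p):
    v=np.linalg.inv(d["K"])@np.array([p[0],p[1],1.]); return np.array(d["eye"]),R.from_rotvec(d["attitude"]).as_matrix()@v
def onz(d,p,z):
    e,v=ray(d,p); return e+v*(z-e[2])/v[2]
def proj(d,P):
    q=d["K"]@(R.from_rotvec(d["attitude"]).as_matrix().T@(np.array(P)-d["eye"])); return q[:2]/q[2]
def tri(d1,p1,d2,p2):
    e1,v1=ray(d1,p1); e2,v2=ray(d2,p2); v1/=np.linalg.norm(v1);v2/=np.linalg.norm(v2)
    a=np.linalg.lstsq(np.c_[v1,-v2],e2-e1,rcond=None)[0]; A=e1+a[0]*v1;B=e2+a[1]*v2
    return (A+B)/2,np.linalg.norm(A-B)
E
python3 - <<'E'
from plant import bot, viewer
from h import *
T=viewer.read_camera("top");S=viewer.read_camera("side")
for n,p,z in [("shelfFL",(231,174),.205),("shelfFR",(323,166),.205),("shelfBL",(230,142),.217),("shelfBR",(319,134),.217),
 ("coreL",(249,182),.085),("coreR",(304,178),.085),("jam",(263,247),.084),("salt",(325,249),.09),
 ("tray1",(173,199),.045),("tray2",(214,204),.045),("tray3",(200,282),.045),("tray4",(159,276),.045),("foilA",(388,211),.021),("foilB",(400,276),.021),("tin",(415,158),.11)]:
    print(n,onz(T,p,z))
a=cv2.resize(T["img"][120:200,215:335],None,fx=5,fy=5,interpolation=2)
b=cv2.resize(T["img"][200:290,370:420],None,fx=4,fy=4)
c=cv2.resize(S["img"][310:360,215:320],None,fx=4,fy=4)
e=cv2.resize(S["img"][165:280,280:370],None,fx=2,fy=2)
o=np.zeros((600,800,3),np.uint8)
o[:400,:600]=a;o[:360,600:]=b;o[400:600,:420]=c;o[370:600,430:610]=e
cv2.imwrite("pics/crop1.png",o)
E
```

```text
shelfFL [0.5597 0.1679 0.205 ]
shelfFR [ 0.5857 -0.0751  0.205 ]
shelfBL [0.6432 0.1718 0.217 ]
shelfBR [ 0.669  -0.0629  0.217 ]
coreL [0.5596 0.1321 0.085 ]
coreR [ 0.5744 -0.0281  0.085 ]
jam [0.3717 0.0862 0.084 ]
salt [ 0.3694 -0.091   0.09  ]
tray1 [0.5106 0.3629 0.045 ]
tray2 [0.4978 0.2391 0.045 ]
tray3 [0.2668 0.2709 0.045 ]
tray4 [0.2817 0.3923 0.045 ]
foilA [ 0.4892 -0.2858  0.021 ]
foilB [ 0.2951 -0.3201  0.021 ]
tin [ 0.6339 -0.3449  0.11  ]
```

View pics/crop1.png

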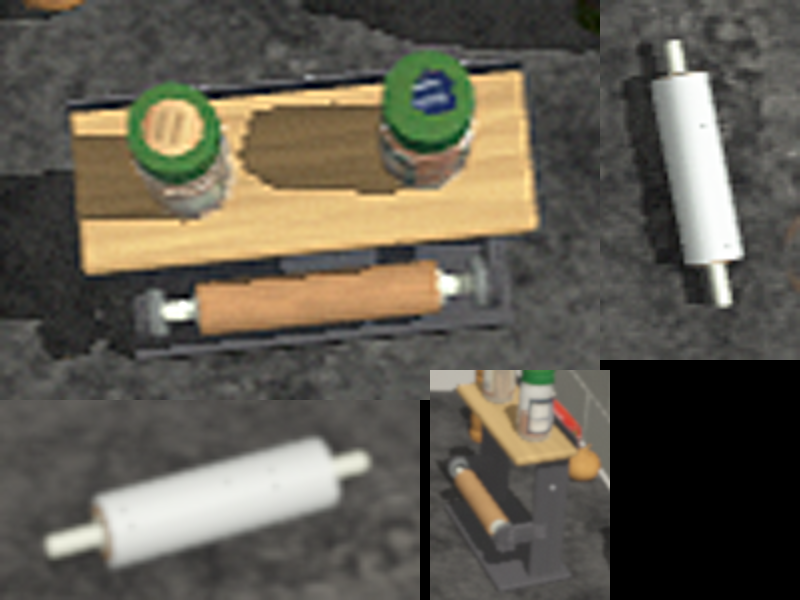

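The crop shows the foil roll's longer (sprung) pin at the near end, px (399,274) in the top view, and the core between its cups at about (245,183) and (311,175). Next I measure both accurately.

```bash
cat >> h.py <<'E'
def rect(m,box):
    x0,y0,x1,y1=box; z=np.zeros_like(m); z[y0:y1,x0:x1]=m[y0:y1,x0:x1]
    c=max(cv2.findContours(z,0,2)[0],key=cv2.contourArea); (cx,cy),(w,h),a=cv2.minAreaRect(c)
    b=cv2.boxPoints(((cx,cy),(w,h),a)); i=0 if np.linalg.norm(b[0]-b[1])<np.linalg.norm(b[1]-b[2]) else 1
    return (b[i]+b[(i+1)%4])/2,(b[(i+2)%4]+b[(i+3)%4])/2,(w,h)
E
python3 - <<'E'
from plant import viewer
from h import *
T=viewer.read_camera("top");S=viewer.read_camera("side")
def hsv(d): return cv2.cvtColor(d["img"],cv2.COLOR_BGR2HSV)
br=lambda d: cv2.inRange(hsv(d),(3,70,70),(22,255,255))
wh=lambda d: cv2.inRange(hsv(d),(0,0,125),(180,70,255))
def ends(d,m,box,z):
    p,q,s=rect(m,box); P,Q=onz(d,p,z),onz(d,q,z); print(p,q,s,P,Q,np.linalg.norm(P-Q),(P+Q)/2,"axisdir",np.degrees(np.arctan2(*(P-Q)[1::-1]))); return p,q
tc=ends(T,br(T),(250,172,306,192),.0825)
sc=ends(S,br(S),(285,206,322,250),.0825)
print([tri(T,a,S,b) for a,b in ((tc[0],sc[0]),(tc[0],sc[1]),(tc[1],sc[0]),(tc[1],sc[1]))])
tf=ends(T,wh(T),(375,200,415,285),.021)
sf=ends(S,wh(S),(220,312,315,355),.021)
# tube only via opening
k=cv2.getStructuringElement(2,(9,9))
ends(T,cv2.morphologyEx(wh(T),2,k),(375,200,415,285),.021)
E
```

```text
[302.1683 176.6832] [254.2475 181.4752] (10.945408821105957, 48.1598014831543) [ 0.5787 -0.0227  0.0825] [0.5619 0.1171 0.0825] 0.14079369683137458 [0.5703 0.0472 0.0825] axisdir -83.15594613653958
[294.5811 216.0135] [314.4459 243.8243] (34.17680358886719, 13.019735336303711) [0.5576 0.1278 0.0825] [ 0.5776 -0.0337  0.0825] 0.16276673206699133 [0.5676 0.0471 0.0825] axisdir 97.08912944848001
[(array([ 0.5419, -0.0184,  0.1719]), np.float64(0.04009975413009433)), (array([ 0.5804, -0.0229,  0.0752]), np.float64(0.0007994018676125876)), (array([0.5578, 0.1168, 0.0893]), np.float64(0.0058135433377380745)), (array([ 0.6018,  0.1232, -0.0245]), np.float64(0.04327266744678012))]
[388.8597 209.6812] [400.2506 276.1285] (67.41655731201172, 14.474565505981445) [ 0.4933 -0.2884  0.021 ] [ 0.2948 -0.3208  0.021 ] 0.2011366213262596 [ 0.394  -0.3046  0.021 ] axisdir 9.277290950709071
[307.0692 324.2538] [225.8385 346.4077] (18.7690372467041, 84.19755554199219) [ 0.4956 -0.2849  0.021 ] [ 0.2939 -0.3224  0.021 ] 0.20512600176929918 [ 0.3948 -0.3036  0.021 ] axisdir 10.547995685959178
[389.5193 218.0962] [399.0193 265.5962] (48.44068145751953, 13.532011032104492) [ 0.4677 -0.2902  0.021 ] [ 0.3258 -0.3175  0.021 ] 0.14449550818577528 [ 0.3967 -0.3039  0.021 ] axisdir 10.877762039242672
```

```bash
cat >> h.py <<'E'
PSI=np.radians(6.5)
def Rtool(psi,tilt):  # tool y in direction psi, leaning back by tilt
    c,s=np.cos(tilt),np.sin(tilt); y=np.array([np.cos(psi)*c,np.sin(psi)*c,s]); z=np.array([np.cos(psi)*s,np.sin(psi)*s,-c])
    return np.c_[np.cross(y,z),y,z]
def delta(s,G,M,back=0.,reach=.054):
    "shift cm and turn from state s to grasp point G, attitude M"
    t=np.array(G)-M[:,2]*(reach+back); M0=R.from_rotvec(s["tcp_rot"]).as_matrix()
    print("TCP",t,"shift cm",(t-s["tool_pos"])*100,"turn",R.from_matrix(M@M0.T).as_rotvec())
E
python3 - <<'E'
from plant import bot
from h import *
delta(bot.sense(),(.569,.047,.083),Rtool(PSI,np.radians(40)),.12)
E
```

```text
TCP [0.4579 0.0343 0.2163] shift cm [33.474  57.0329 -8.7375] turn [-0.4402 -0.6221  1.3942]
```

Request:
{"method": "play_rows", "body": {
  "increments": [
    [[3, 5.2, 0], [-0.04, -0.057, 0.127], 0.62],
    [[6, 10.4, 0], [-0.08, -0.113, 0.253], 0.62],
    [[9.1, 15.6, 0], [-0.12, -0.17, 0.38], 0.62],
    [[12.2, 20.7, 0], [-0.16, -0.226, 0.507], 0.62],
    [[15.2, 25.9, 0], [-0.2, -0.283, 0.634], 0.62],
    [[18.3, 31.1, -1], [-0.24, -0.339, 0.76], 0.62],
    [[21.3, 36.3, -2], [-0.28, -0.396, 0.887], 0.62],
    [[24.3, 41.5, -4], [-0.32, -0.452, 1.014], 0.62],
    [[27.4, 46.7, -6], [-0.36, -0.509, 1.14], 0.62],
    [[30.4, 51.8, -7.5], [-0.4, -0.566, 1.267], 0.62],
    [[33.5, 57, -8.7], [-0.44, -0.622, 1.394], 0.62],
    [[33.5, 57, -8.7], [-0.44, -0.622, 1.394], 0.62]
  ]
}}

```text
t: 1.8
tool_pos: [0.4579, 0.0374, 0.2148]
tcp_rot: [1.718, 1.94, 0.704]
force: [-0.4, -0.1, -0.3]
grip_width: 0.615
gripper_force: 0.0
```

```bash
cat >> h.py <<'E'
def wcam(bot,viewer,name=None):
    s=bot.sense(); d=viewer.read_camera("wrist")
    T=np.eye(4);T[:3,:3]=R.from_rotvec(s["tcp_rot"]).as_matrix();T[:3,3]=s["tool_pos"]
    d["T"]=T@d["hand_eye"]
    if name: cv2.imwrite(name,d["img"])
    return s,d
def wproj(d,P):
    q=np.linalg.inv(d["T"])@np.r_[P,1]; r=np.hypot(q[0],q[1]); th=np.arctan2(r,q[2]); K=d["K"]
    return K[0,0]*th*q[0]/r+K[0,2],K[1,1]*th*q[1]/r+K[1,2]
def wray(d,p):
    K=d["K"]; u=np.array([(p[0]-K[0,2])/K[0,0],(p[1]-K[1,2])/K[1,1]]); th=np.hypot(*u)
    v=np.r_[np.sin(th)*u/th,np.cos(th)]; return d["T"][:3,3],d["T"][:3,:3]@v
def wonz(d,p,z):
    e,v=wray(d,p); return e+v*(z-e[2])/v[2]
def rk(x,y,z,O=(.569,.047),psi=PSI):  # rack frame -> world
    c,s=np.cos(psi),np.sin(psi); return np.array([O[0]+c*x-s*y,O[1]+s*x+c*y,z])
E
python3 - <<'E'
from plant import bot,viewer
from h import *
s,d=wcam(bot,viewer,"pics/w1.png")
print(s["t"],s["tool_pos"],s["tcp_rot"],s["joint_positions"],d["K"])
delta(s,(.569,.047,.083),Rtool(PSI,np.radians(40)),0)
for y in (-.098,-.07,0,.07,.098): print(y,wproj(d,rk(0,y,.083)))
E
```

```text
1.8 [0.4579 0.0374 0.2148] [1.7184 1.9395 0.7041] [ 0.0648 -0.7576 -0.7821  0.8507  0.036   1.5279] [[325.1923   0.     279.3414]
 [  0.     325.1923 203.1406]
 [  0.       0.       1.    ]]
TCP [0.5345 0.0431 0.1244] shift cm [ 7.6637  0.5697 -9.0474] turn [ 0.0001 -0.0018 -0.0074]
-0.098 (np.float64(278.33290048926614), np.float64(309.9820686779106))
-0.07 (np.float64(278.47306939439665), np.float64(284.08267734187524))
0 (np.float64(278.89835211271895), np.float64(207.45150237372246))
0.07 (np.float64(279.4167032451441), np.float64(117.62183455124018))
0.098 (np.float64(279.6376598425526), np.float64(80.43277774571189))
```

View pics/w1.png

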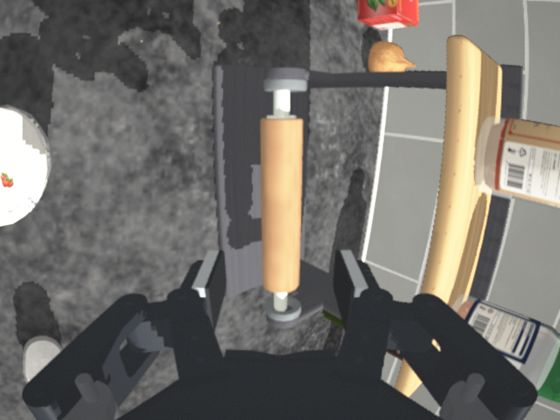

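The wrist view shows the core centred along column 281 (rows 117–291), matching the prediction within 2 mm. I'll go in and grip.

Request:
{"method": "play_rows", "body": {
  "increments": [
    [[3.5, 0.3, -4.1], [0, 0, -0.004], 0.62],
    [[6, 0.4, -7], [0, 0, -0.007], 0.62],
    [[7.9, 0.6, -9.3], [0, 0, -0.007], 0.62],
    [[7.9, 0.6, -9.3], [0, 0, -0.007], 0.62],
    [[7.9, 0.6, -9.3], [0, 0, -0.007], 0.25],
    [[7.9, 0.6, -9.3], [0, 0, -0.007], 0.25],
    [[7.9, 0.6, -9.3], [0, 0, -0.007], 0.2],
    [[7.9, 0.6, -9.3], [0, 0, -0.007], 0.1],
    [[7.9, 0.6, -9.3], [0, 0, -0.007], 0.1]
  ]
}}

```text
t: 2.98
tool_pos: [0.5374, 0.0395, 0.125]
tcp_rot: [1.729, 1.921, 0.701]
force: [-1.7, -6.0, 2.1]
grip_width: 0.358
gripper_force: 59.6
```

Run:
```python
from plant import bot
from h import *
s=bot.sense(); M=R.from_rotvec(s["tcp_rot"]).as_matrix(); print(s["force"],s["ft_torque"],s["grip_width"],s["gripper_force"],"grasp pt",s["tool_pos"]+.052*M[:,2],M)
# removal: push +y(rack) 11mm, then swing right end forward about left tip
G=rk(0,0,.083); L=rk(0,.098,.083)
for a,sh in ((0,.012),(.08,.012),(.16,.012),(.16,-.012)):
    # yaw a (about +z): right end (-y) moves to +x with +a, so use -a
    q=L+R.from_rotvec([0,0,-a]).apply(rk(0,-.098+sh,.083)-L) if sh>0 else L+R.from_rotvec([0,0,-a]).apply(rk(0,-.098+sh,.083)-L)
    t=q+R.from_rotvec([0,0,-a]).apply(s["tool_pos"]-G)
    print(-a,sh,(t-s["tool_pos"])*100, "right tip rel", (R.from_rotvec([0,0,-a-PSI]).apply([0,0,0])))
```

```text
[-1.7113 -5.9944  2.1109] [-0.963   0.597  -0.7276] 0.35783748837249235 59.57325339317322 grasp pt [0.5707 0.0429 0.0852] [[-0.1048  0.7605  0.6408]
 [ 0.9945  0.0807  0.0669]
 [-0.0008  0.6443 -0.7648]]
0 0.012 [ 0.9735 -8.5447  0.    ] right tip rel [0. 0. 0.]
-0.08 0.012 [-0.5442 -8.398   0.    ] right tip rel [0. 0. 0.]
-0.16 0.012 [-2.0453 -8.1304  0.    ] right tip rel [0. 0. 0.]
-0.16 -0.012 [ -2.157  -10.5278   0.    ] right tip rel [0. 0. 0.]
```

```bash
cat >> h.py <<'E'
def swing(s,G0,steps,L):
    "steps: (yaw, shift along axis, rack-x shift, dz); core turns about L"
    for a,sh,dx,dz in steps:
        Q=R.from_rotvec([0,0,a]); c=L+Q.apply(G0+rk(0,sh,0,(0,0))-L)+rk(dx,0,dz,(0,0)); t=c+Q.apply(s["tool_pos"]-G0)
        print(a,sh,dx,dz,np.round((t-s["tool_pos"])*100,2))
E
python3 - <<'E'
from plant import bot
from h import *
s=bot.sense()
swing(s,rk(0,0,.083),[(0,.006,0,0),(0,.012,0,0),(-.08,.012,0,0),(-.16,.012,0,0),(-.16,-.008,0,0),(-.16,-.03,0,0),(-.16,-.03,-.06,0)],rk(0,.098,.083))
E
```

```text
0 0.006 0 0 [-0.07  0.6   0.  ]
0 0.012 0 0 [-0.14  1.19  0.  ]
-0.08 0.012 0 0 [-0.87  1.4   0.  ]
-0.16 0.012 0 0 [-1.59  1.66  0.  ]
-0.16 -0.008 0 0 [-1.68 -0.34  0.  ]
-0.16 -0.03 0 0 [-1.78 -2.54  0.  ]
-0.16 -0.03 -0.06 0 [-7.75 -3.22  0.  ]
```

Request:
{"method": "play_rows", "body": {
  "increments": [
    [[-0.07, 0.6, 0], [0, 0, 0], 0.1],
    [[-0.14, 1.2, 0], [0, 0, 0], 0.1],
    [[-0.14, 1.2, 0], [0, 0, 0], 0.1],
    [[-0.14, 1.2, 0], [0, 0, 0], 0.1]
  ]
}}

```text
t: 3.48
tool_pos: [0.5361, 0.0511, 0.1249]
tcp_rot: [1.729, 1.92, 0.699]
force: [1.3, -9.9, 1.0]
grip_width: 0.353
gripper_force: 59.6
```

Run:
```python
from plant import bot,viewer
from h import *
s,d=wcam(bot,viewer)
print(s["tool_pos"],s["force"],s["grip_width"])
cv2.imwrite("pics/w2.png",d["img"][40:340,150:420])
```

```text
[0.5361 0.0511 0.1249] [ 1.3096 -9.897   0.9769] 0.352555158342663
```

View pics/w2.png

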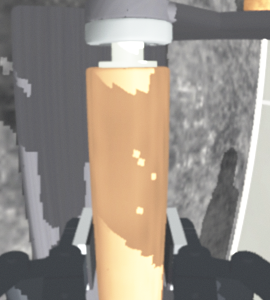

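The pushed-in force is 10 N as expected, and the picture shows the tube close to the left cup (top, row ~65), so there is no slip. Next I swing the right end out.

Request:
{"method": "play_rows", "body": {
  "increments": [
    [[-0.37, 0.1, 0], [0, 0, -0.04], 0.1],
    [[-0.73, 0.2, 0], [0, 0, -0.08], 0.1],
    [[-1.1, 0.3, 0], [0, 0, -0.12], 0.1],
    [[-1.45, 0.45, 0], [0, 0, -0.16], 0.1],
    [[-1.45, 0.45, 0], [0, 0, -0.16], 0.1],
    [[-1.5, -0.5, 0], [0, 0, -0.16], 0.1],
    [[-1.54, -1.5, 0], [0, 0, -0.16], 0.1],
    [[-1.6, -2.7, 0], [0, 0, -0.16], 0.1],
    [[-1.65, -3.8, 0], [0, 0, -0.16], 0.1],
    [[-1.65, -3.8, 0], [0, 0, -0.16], 0.1],
    [[-3.5, -4, 0], [0, 0, -0.16], 0.1],
    [[-6, -4.2, 0], [0, 0, -0.16], 0.1]
  ]
}}

```text
t: 5.03
tool_pos: [0.4753, 0.0102, 0.1238]
tcp_rot: [1.858, 1.763, 0.642]
force: [0.4, -0.9, -0.1]
grip_width: 0.36
gripper_force: 61.4
```

Run:
```python
from plant import bot,viewer
from h import *
s,d=wcam(bot,viewer)
T=viewer.read_camera("top")
print(s["t"],s["tool_pos"],s["force"],s["grip_width"],s["joint_positions"])
o=np.zeros((420,800,3),np.uint8); o[:,:400]=d["img"][:,80:480]; o[:320,400:]=cv2.resize(T["img"][120:280,150:350],None,fx=2,fy=2)
cv2.imwrite("pics/w3.png",o)
# tray target: vertical tool, tray centre; tray long axis
tr=[onz(T,p,.045) for p in ((173,199),(214,204),(200,282),(159,276))]; c=np.mean(tr,0); v=(tr[0]+tr[1]-tr[2]-tr[3]); az=np.arctan2(v[1],v[0]); print("tray",c,np.degrees(az))
ay=np.degrees(az)+90-0
delta(s,(.49,.2,.25),Rtool(np.radians(40),np.radians(0)))
delta(s,(c[0],c[1],.25),Rtool(np.radians(ay),0))
delta(s,(c[0],c[1],.25),Rtool(np.radians(ay-180),0))
```

```text
5.025 [0.4753 0.0102 0.1238] [ 0.4431 -0.86   -0.1281] 0.35958155764714594 [ 0.051  -0.6844 -0.9242  0.6357 -0.0659  1.6504]
tray [0.3892 0.3163 0.045 ] -7.5942257861843645
TCP [0.49  0.2   0.304] shift cm [ 1.4743 18.9752 18.0184] turn [-0.2271  0.6769  0.7194]
TCP [0.3892 0.3163 0.304 ] shift cm [-8.6043 30.6041 18.0184] turn [-0.4888  0.5877  1.4251]
TCP [0.3892 0.3163 0.304 ] shift cm [-8.6043 30.6041 18.0184] turn [ 0.6002  0.4992 -1.5767]
```

View pics/w3.png

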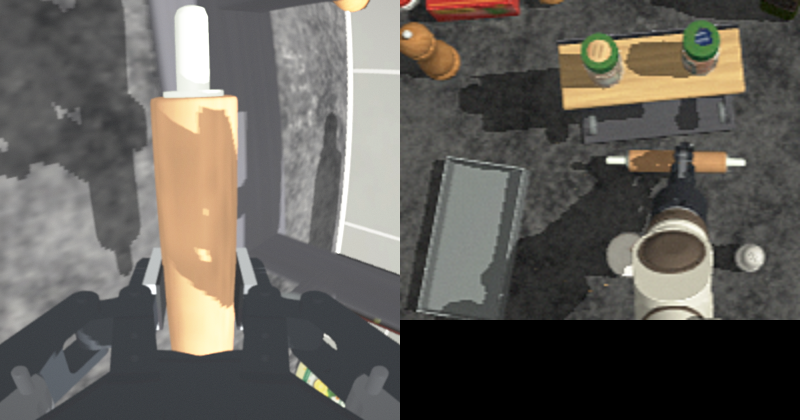

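The core is free (tips near px (310,80) and (373,81) in the top picture). Carrying it to the tray.

Request:
{"method": "play_rows", "body": {
  "increments": [
    [[-2, 0.5, 5], [0, 0, 0], 0.1],
    [[-4.5, 3, 10], [-0.05, 0.06, 0.14], 0.1],
    [[-7, 7, 14], [-0.1, 0.12, 0.29], 0.1],
    [[-8.6, 12, 17], [-0.15, 0.18, 0.44], 0.1],
    [[-8.2, 17, 18], [-0.2, 0.24, 0.59], 0.1],
    [[-7.9, 22, 18], [-0.26, 0.31, 0.75], 0.1],
    [[-7.9, 26, 18], [-0.31, 0.37, 0.9], 0.1],
    [[-7.9, 30.6, 18], [-0.37, 0.44, 1.06], 0.1],
    [[-7.9, 30.6, 18], [-0.42, 0.51, 1.22], 0.1],
    [[-7.9, 30.6, 18], [-0.46, 0.55, 1.34], 0.1],
    [[-7.9, 30.6, 18], [-0.489, 0.588, 1.425], 0.1],
    [[-7.9, 30.6, 18], [-0.489, 0.588, 1.425], 0.1]
  ]
}}

```text
t: 6.62
tool_pos: [0.3977, 0.3166, 0.3032]
tcp_rot: [0.211, 3.134, 0.0]
force: [0.3, 0.7, -0.5]
grip_width: 0.355
gripper_force: 61.3
```

Request:
{"method": "play_rows", "body": {
  "increments": [
    [[0, 0, 0], [0, 0, 0], 0.1],
    [[0, 0, -6], [0, 0, 0], 0.1],
    [[0, 0, -12], [0, 0, 0], 0.1],
    [[0, 0, -16], [0, 0, 0], 0.1],
    [[0, 0, -16], [0, 0, 0], 0.1],
    [[0, 0, -16], [0, 0, 0], 0.1]
  ]
}}

```text
t: 7.38
tool_pos: [0.3973, 0.3164, 0.1461]
tcp_rot: [0.21, 3.131, 0.003]
force: [0.2, -0.1, 0.3]
grip_width: 0.351
gripper_force: 61.4
```

Run:
```python
from plant import bot,viewer
from h import *
s=bot.sense();S=viewer.read_camera("side");T=viewer.read_camera("top")
M=R.from_rotvec(s["tcp_rot"]).as_matrix()
print(s["t"],s["tool_pos"],M[:,1:],s["force"],s["grip_width"],s["joint_positions"])
o=np.zeros((420,800,3),np.uint8); o[:300,:400]=cv2.resize(S["img"][150:250,170:303],(400,300)); o[:400,400:]=cv2.resize(T["img"][170:300,120:250],(400,400))
cv2.imwrite("pics/w4.png",o)
```

```text
7.375 [0.3973 0.3164 0.1461] [[ 0.1335  0.0036]
 [ 0.991   0.002 ]
 [ 0.0024 -1.    ]] [ 0.1545 -0.0545  0.2846] 0.3512482202606984 [ 0.6728 -0.0186 -0.2372  1.3482 -0.0007  0.8068]
```

View pics/w4.png

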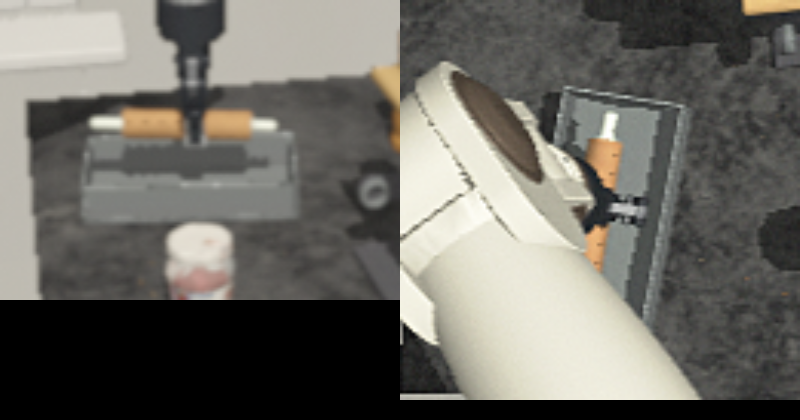

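The core is level over the tray and inside its outline, so I lower and release.

Request:
{"method": "play_rows", "body": {
  "increments": [
    [[0, 0, -3.5], [0, 0, 0], 0.1],
    [[0, 0, -6.5], [0, 0, 0], 0.1],
    [[0, 0, -6.5], [0, 0, 0], 0.1],
    [[0, 0, -6.5], [0, 0, 0], 0.4],
    [[0, 0, -6.5], [0, 0, 0], 0.56],
    [[0, 0, -6.5], [0, 0, 0], 0.56],
    [[0, 0, -6.5], [0, 0, 0], 0.56],
    [[0, 0, -3], [0, 0, 0], 0.56],
    [[0, 0, 2], [0, 0, 0], 0.56],
    [[0, 0, 8], [0, 0, 0], 0.7],
    [[0, 0, 14], [0, 0, 0], 0.8],
    [[0, 0, 14], [0, 0, 0], 0.8]
  ]
}}

```text
t: 8.98
tool_pos: [0.3976, 0.3167, 0.2891]
tcp_rot: [0.209, 3.128, 0.009]
force: [0.3, 0.6, 0.1]
grip_width: 0.799
gripper_force: 0.0
```

Run:
```python
from plant import bot,viewer
from h import *
s,d=wcam(bot,viewer)
hs=cv2.cvtColor(d["img"],cv2.COLOR_BGR2HSV); m=cv2.inRange(hs,(3,70,70),(22,255,255))
p,q,w=rect(m,(0,0,560,420)); print(s["tool_pos"],p,q,w,wonz(d,p,.02),wonz(d,q,.02))
G=(.396,-.304,.12)
delta(s,G,Rtool(np.radians(10.5-90),0))
```

```text
[0.3976 0.3167 0.2891] [277. 100.] [277. 231.] (131.0, 30.0) [0.3188 0.3261 0.02  ] [0.4619 0.3067 0.02  ]
TCP [ 0.396 -0.304  0.174] shift cm [ -0.162  -62.0659 -11.511 ] turn [ 0.0094  0.0086 -2.8249]
```

The core lies in the tray at (0.39, 0.316). Now to the foil roll.

Request:
{"method": "play_rows", "body": {
  "increments": [
    [[0, -5.2, 0], [0, 0, -0.18], 0.8],
    [[0, -10.4, 0], [0, 0, -0.36], 0.8],
    [[0, -15.6, 0], [0, 0, -0.54], 0.8],
    [[0, -20.8, 0], [0, 0, -0.72], 0.8],
    [[0, -26, 0], [0, 0, -0.9], 0.8],
    [[0, -31.2, 0], [0, 0, -1.08], 0.8],
    [[0, -36.4, 0], [0, 0, -1.26], 0.8],
    [[0, -41.6, 0], [0, 0, -1.44], 0.8],
    [[0, -46.8, 0], [0, 0, -1.62], 0.8],
    [[0, -52, 0], [0, 0, -1.8], 0.8],
    [[0, -57.2, 0], [0, 0, -1.98], 0.8],
    [[0, -62, 0], [0, 0, -2.16], 0.8]
  ]
}}

```text
t: 10.52
tool_pos: [0.3961, -0.3057, 0.2823]
tcp_rot: [-2.866, -1.283, 0.003]
force: [0.3, 0.6, 0.3]
grip_width: 0.802
gripper_force: 0.0
```

Request:
{"method": "play_rows", "body": {
  "increments": [
    [[0, 0, -2], [0, 0, -0.18], 0.8],
    [[0, 0, -4], [0, 0, -0.36], 0.8],
    [[0, 0, -6], [0, 0, -0.54], 0.8],
    [[0, 0, -6], [0, 0, -0.665], 0.8],
    [[0, 0, -6], [0, 0, -0.665], 0.8],
    [[0, 0, -6], [0, 0, -0.665], 0.8]
  ]
}}

```text
t: 11.28
tool_pos: [0.3966, -0.3039, 0.2234]
tcp_rot: [-3.128, -0.292, 0.003]
force: [0.2, -0.6, 0.1]
grip_width: 0.797
gripper_force: 0.0
```

Run:
```python
from plant import bot,viewer
from h import *
s,d=wcam(bot,viewer,"pics/w5.png")
print(s["tool_pos"],s["joint_positions"])
hs=cv2.cvtColor(d["img"],cv2.COLOR_BGR2HSV); m=cv2.inRange(hs,(0,0,135),(180,60,255))
for k in (25,):
    mm=cv2.morphologyEx(m,2,np.ones((k,k),np.uint8)); p,q,w=rect(mm,(150,0,400,330)); P,Q=wonz(d,p,.021),wonz(d,q,.021)
    v=Q-P; print(p,q,w,P,Q,np.linalg.norm(v),(P+Q)/2,np.degrees(np.arctan2(v[1],v[0])))
print(wproj(d,s["tool_pos"]+.2*R.from_rotvec(s["tcp_rot"]).as_matrix()[:,2]))
```

```text
[ 0.3966 -0.3039  0.2234] [-0.6534 -0.0473 -0.1159  1.5037 -0.001   2.3022]
[277.5 110. ] [277.5 272. ] (162.0, 47.0) [ 0.4666 -0.2894  0.021 ] [ 0.3187 -0.317   0.021 ] 0.15043128502432 [ 0.3926 -0.3032  0.021 ] -169.43860439696476
(np.float64(279.0409153762706), np.float64(193.66386107930947))
```

View pics/w5.png

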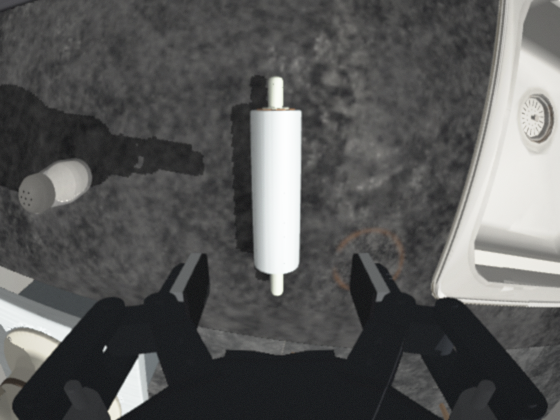

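Run:
```python
from plant import bot,viewer
from h import *
s,d=wcam(bot,viewer)
print("cam",d["T"][:3,3])
g=cv2.cvtColor(d["img"],cv2.COLOR_BGR2HSV); col=((g[:,272:281,2]>135)&(g[:,272:281,1]<60)).sum(1); r=np.where(col>3)[0]; print(r.min(),r[r<330].max())
for n,p,z in (("far tip",(276,r.min()),.021),("far rim top",(276,110),.042),("far rim mid",(252,112),.021),("near rim top",(277,272),.042),("near rim",(277,272),.021),("near tip",(277,295.5),.021)): print(n,wonz(d,p,z))
delta(s,(.396,-.3035,.027),Rtool(np.radians(10.5-90),0))
```

```text
cam [ 0.471  -0.2902  0.2955]
77 295
far tip [ 0.4939 -0.2832  0.021 ]
far rim top [ 0.4668 -0.2884  0.042 ]
far rim mid [ 0.4613 -0.2689  0.021 ]
near rim top [ 0.3303 -0.3146  0.042 ]
near rim [ 0.3186 -0.3166  0.021 ]
near tip [ 0.2918 -0.3215  0.021 ]
TCP [ 0.396  -0.3035  0.081 ] shift cm [ -0.0695   0.0471 -14.2664] turn [ 0.0002 -0.0014 -0.0023]
```

The wrist picture shows the roll at column 277 with the far (fixed) tip at row 77 and the near (sprung) tip at row 295. The pins work out to about 28 and 39 mm, so the near one is sprung. Gripping at the roll's middle.

Request:
{"method": "play_rows", "body": {
  "increments": [
    [[0, 0, -5], [0, 0, 0], 0.8],
    [[0, 0, -10], [0, 0, 0], 0.8],
    [[0, 0, -13], [0, 0, 0], 0.8],
    [[0, 0, -14.2], [0, 0, 0], 0.8],
    [[0, 0, -14.2], [0, 0, 0], 0.8],
    [[0, 0, -14.2], [0, 0, 0], 0.4],
    [[0, 0, -14.2], [0, 0, 0], 0.2],
    [[0, 0, -14.2], [0, 0, 0], 0.2],
    [[0, 0, -14.2], [0, 0, 0], 0.2],
    [[0, 0, -14.2], [0, 0, 0], 0.2]
  ]
}}

```text
t: 12.62
tool_pos: [0.3974, -0.3045, 0.0837]
tcp_rot: [3.126, 0.288, 0.001]
force: [-1.2, 1.8, 6.1]
grip_width: 0.468
gripper_force: 60.0
```

Run:
```python
from plant import bot,viewer
from h import *
s,d=wcam(bot,viewer); M=R.from_rotvec(s["tcp_rot"]).as_matrix()
print(s["t"],s["tool_pos"],M,s["grip_width"],s["gripper_force"],s["force"])
g=cv2.cvtColor(d["img"],cv2.COLOR_BGR2HSV); c=(g[:,262:295,2]>135)&(g[:,262:295,1]<60); print([(i,int(n)) for i,n in enumerate(c.sum(1)) if i<140][::3])
print(d["hand_eye"])
```

```text
12.625 [ 0.3974 -0.3045  0.0837] [[ 0.9832  0.1824  0.001 ]
 [ 0.1824 -0.9832 -0.0019]
 [ 0.0006  0.0021 -1.    ]] 0.46828330077305425 60.01681566238403 [-1.1613  1.8229  6.0972]
[(0, 0), (3, 0), (6, 0), (9, 0), (12, 0), (15, 0), (18, 0), (21, 0), (24, 0), (27, 0), (30, 0), (33, 0), (36, 0), (39, 0), (42, 0), (45, 0), (48, 6), (51, 22), (54, 25), (57, 27), (60, 27), (63, 27), (66, 27), (69, 27), (72, 28), (75, 28), (78, 28), (81, 28), (84, 28), (87, 28), (90, 28), (93, 28), (96, 27), (99, 28), (102, 28), (105, 28), (108, 29), (111, 27), (114, 31), (117, 0), (120, 33), (123, 33), (126, 33), (129, 33), (132, 33), (135, 33), (138, 33)]
[[-0.0001 -0.9554 -0.2954  0.0755]
 [ 1.     -0.0002  0.0004  0.0002]
 [-0.0004 -0.2954  0.9554 -0.0719]
 [ 0.      0.      0.      1.    ]]
```

Request:
{"method": "play_rows", "body": {
  "increments": [
    [[0, 0, 4], [0, 0, 0], 0.2],
    [[0, 0, 9], [0, 0, 0], 0.2],
    [[0, 0, 13], [0, 0, 0], 0.2],
    [[0, 0, 13], [0, 0, 0], 0.2],
    [[0, 0, 13], [0, 0, 0], 0.2],
    [[0, 0, 13], [0, 0, 0], 0.2]
  ]
}}

```text
t: 13.42
tool_pos: [0.3963, -0.3037, 0.2104]
tcp_rot: [-3.127, -0.287, 0.005]
force: [0.2, -0.2, -3.1]
grip_width: 0.468
gripper_force: 62.8
```

Run:
```python
from plant import bot,viewer
from h import *
s=bot.sense(); S=viewer.read_camera("side");T=viewer.read_camera("top")
print(s["tool_pos"],s["force"],s["grip_width"])
x=R.from_rotvec(s["tcp_rot"]).as_matrix()[:,0]
Ml=R.from_rotvec(s["tcp_rot"]).as_matrix()
tf=s["tool_pos"]+Ml@[.098,0,.058]; tn=s["tool_pos"]+Ml@[-.104,0,.058]
for h in (.052,.058,.063): print(h,[proj(c,s["tool_pos"]+Ml@[a,0,h]) for c in (S,T) for a in (.098,-.104)])
p=proj(S,tf);q=proj(S,tn)
def blob(P):
    i=S["img"]; x,y=int(P[0]),int(P[1]); return cv2.resize(i[y-25:y+25,x-35:x+35],None,fx=5,fy=5,interpolation=0)
a,b=blob(p),blob(q); o=np.vstack([a,b]); cv2.imwrite("pics/w6.png",o); print(p.astype(int),q.astype(int))
```

```text
[ 0.3963 -0.3037  0.2104] [ 0.24   -0.227  -3.0606] 0.46798498470609534
0.052 [array([308.1042, 279.193 ]), array([223.2641, 299.4139]), array([398.8619, 204.5471]), array([413.4924, 278.7159])]
0.058 [array([307.9947, 281.2915]), array([223.373, 301.583]), array([398.3321, 204.8147]), array([412.8772, 278.6129])]
0.063 [array([307.9039, 283.0323]), array([223.4634, 303.3819]), array([397.8945, 205.0356]), array([412.3693, 278.5279])]
[307 281] [223 301]
```

View pics/w6.png

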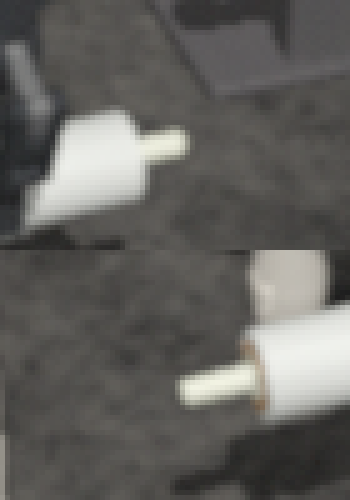

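The crops put the tips at side px (309.6,284.4) and (224,304). The roll is therefore level, its axis 63–65 mm ahead of the TCP. Planning the insertion.

```bash
cat >> h.py <<'E'
def foil(s,a,tip,comp,z,O=(.569,.047),h=.0635,off=.001):
    "tip: rack x,y of sprung tip; a: yaw; comp: spring"
    Mt=Rtool(PSI+a,np.radians(40)); ax=Mt[:,0]; C=rk(tip[0],tip[1],z,O)+ax*(.104-comp)
    t=C-Mt@np.array([off,0,h]); M0=R.from_rotvec(s["tcp_rot"]).as_matrix()
    print(a,tip,comp,"C",C,"TCP",t,"shift",np.round((t-s["tool_pos"])*100,2),"turn",R.from_matrix(Mt@M0.T).as_rotvec())
E
python3 - <<'E'
from plant import bot,viewer
from h import *
s=bot.sense(); foil(s,.16,(-.09,-.084),0,.13); foil(s,.16,(-.09,-.084),0,.084); foil(s,.16,(0,-.084),0,.084)
E
```

```text
0.16 (-0.09, -0.084) 0 C [0.461  0.0535 0.13  ] TCP [0.422  0.0415 0.1786] shift [ 2.56 34.53 -3.2 ] turn [-0.4119 -0.6667  1.5869]
0.16 (-0.09, -0.084) 0 C [0.461  0.0535 0.084 ] TCP [0.422  0.0415 0.1326] shift [ 2.56 34.53 -7.8 ] turn [-0.4119 -0.6667  1.5869]
0.16 (0, -0.084) 0 C [0.5504 0.0637 0.084 ] TCP [0.5114 0.0517 0.1326] shift [11.5  35.55 -7.8 ] turn [-0.4119 -0.6667  1.5869]
```

Request:
{"method": "play_rows", "body": {
  "increments": [
    [[0, 2, 1], [-0.04, -0.065, 0.155], 0.2],
    [[0, 5, 1.5], [-0.08, -0.13, 0.31], 0.2],
    [[0.3, 9, 1.5], [-0.12, -0.195, 0.465], 0.2],
    [[0.5, 13, 1.5], [-0.16, -0.26, 0.62], 0.2],
    [[0.8, 17, 1.5], [-0.2, -0.33, 0.78], 0.2],
    [[1, 21, 1], [-0.245, -0.395, 0.935], 0.2],
    [[1.4, 25, 0], [-0.285, -0.46, 1.09], 0.2],
    [[1.8, 29, -1], [-0.325, -0.525, 1.245], 0.2],
    [[2.2, 32, -2], [-0.365, -0.59, 1.4], 0.2],
    [[2.6, 34.5, -3.2], [-0.4, -0.645, 1.54], 0.2],
    [[2.6, 34.5, -3.2], [-0.412, -0.667, 1.587], 0.2],
    [[2.6, 34.5, -3.2], [-0.412, -0.667, 1.587], 0.2]
  ]
}}

```text
t: 15.02
tool_pos: [0.4262, 0.0408, 0.1789]
tcp_rot: [1.584, 2.09, 0.759]
force: [-0.1, -0.3, -2.5]
grip_width: 0.469
gripper_force: 62.7
```

Request:
{"method": "play_rows", "body": {
  "increments": [
    [[0, 0, 0], [0, 0, 0], 0.2],
    [[3, 0.3, -1.5], [0, 0, 0], 0.2],
    [[5, 0.5, -4.6], [0, 0, 0], 0.2],
    [[5, 0.5, -4.6], [0, 0, 0], 0.2],
    [[5, 0.5, -4.6], [0, 0, 0], 0.2],
    [[5, 0.5, -4.6], [0, 0, 0], 0.2]
  ]
}}

```text
t: 15.78
tool_pos: [0.477, 0.0457, 0.1358]
tcp_rot: [1.581, 2.087, 0.762]
force: [-0.1, 0.0, -2.7]
grip_width: 0.465
gripper_force: 62.6
```

Run:
```python
from plant import bot,viewer
from h import *
s,d=wcam(bot,viewer); S=viewer.read_camera("side")
print(s["t"],s["tool_pos"],s["force"],s["ft_torque"],s["joint_positions"])
foil(s,.16,(0,-.084),0,.084)
M=R.from_rotvec(s["tcp_rot"]).as_matrix(); tip=s["tool_pos"]+M@[-.103,0,.0635]
print("sprung tip",tip,"fixed",s["tool_pos"]+M@[.099,0,.0635],"side px",proj(S,tip),"cupR px",proj(S,rk(0,-.098,.085)),proj(S,rk(0,-.09,.085)),"wrist cupL",wproj(d,rk(0,.09,.085)),wproj(d,rk(0,.098,.085)))
o=np.zeros((420,800,3),np.uint8); o[:,:400]=d["img"][:,80:480]; o[:400,400:]=cv2.resize(S["img"][180:280,260:360],(400,400),interpolation=2)
cv2.imwrite("pics/w7.png",o)
```

```text
15.775 [0.477  0.0457 0.1358] [-0.0788  0.0373 -2.6829] [-0.2575  0.9345 -0.0346] [ 0.0242 -0.6649 -0.8893  0.6635  0.1614  1.3782]
0.16 (0, -0.084) 0 C [0.5504 0.0637 0.084 ] TCP [0.5114 0.0517 0.1326] shift [ 3.44  0.6  -0.32] turn [-0.0017  0.0002 -0.0013]
sprung tip [ 0.5443 -0.0423  0.087 ] fixed [0.4895 0.1521 0.0873] side px [303.6645 245.3308] cupR px [316.877  246.2178] [315.822  244.7021] wrist cupL (np.float64(361.20219225916173), np.float64(125.82662766732297)) (np.float64(362.9739234405607), np.float64(111.68937505783869))
```

View pics/w7.png

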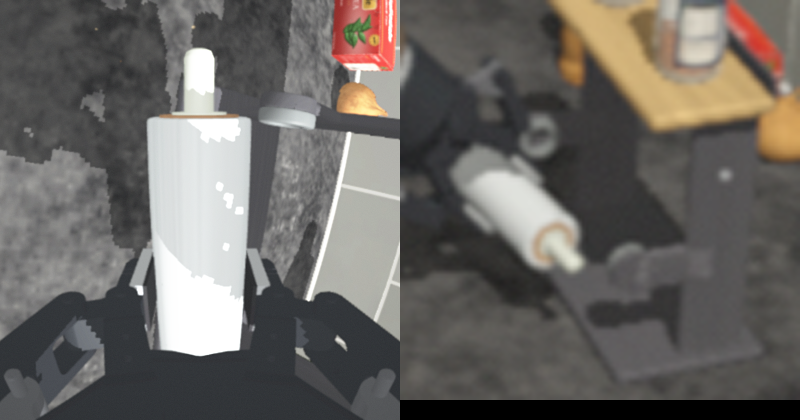

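The wrist view shows the left cup at (368,112), and the side view has the sprung tip at (304,246) against the right cup at (318,245). The tip agrees within 1 px and the cups sit about 2 mm further back, so I correct for that and enter the right cup.

Request:
{"method": "play_rows", "body": {
  "increments": [
    [[1.5, 0.3, -0.3], [0, 0, 0], 0.2],
    [[2.8, 0.5, -0.3], [0, 0, 0], 0.2],
    [[3.6, 0.6, -0.3], [0, 0, 0], 0.2],
    [[3.6, 0.6, -0.3], [0, 0, 0], 0.2],
    [[3.65, 0.1, -0.3], [0, 0, 0], 0.2],
    [[3.7, -0.3, -0.3], [0, 0, 0], 0.2],
    [[3.7, -0.3, -0.3], [0, 0, 0], 0.2],
    [[3.7, -0.3, -0.3], [0, 0, 0], 0.2]
  ]
}}

```text
t: 16.88
tool_pos: [0.5137, 0.0427, 0.1312]
tcp_rot: [1.582, 2.088, 0.76]
force: [0.1, -0.4, -3.9]
grip_width: 0.467
gripper_force: 62.8
```

```bash
cat > st.py <<'E'
from plant import bot,viewer
from h import *
s=bot.sense(); M=R.from_rotvec(s["tcp_rot"]).as_matrix(); O=np.array([.571,.047,0])
f=lambda p: R.from_rotvec([0,0,-PSI]).apply(p-O)
print(s["t"],s["tool_pos"],"F",f(s["force"]+O),"tipS rack",f(s["tool_pos"]+M@[-.103,0,.0635]),"tipF",f(s["tool_pos"]+M@[.099,0,.0635]),s["grip_width"])
foil(s,.16,(0,-.098),0,.084,O[:2]);foil(s,.16,(0,-.098),.018,.084,O[:2]);foil(s,0.,(0,-.098),.018,.084,O[:2])
E
python3 st.py
```

```text
16.875 [0.5137 0.0427 0.1312] F [ 0.0572 -0.4077 -3.8903] tipS rack [-0.0007 -0.0928  0.0823] tipF [-0.0331  0.1065  0.0827] 0.46713190294961854
0.16 (0, -0.098) 0 C [0.554  0.0498 0.084 ] TCP [0.515  0.0378 0.1326] shift [ 0.13 -0.49  0.14] turn [-0.0015 -0.0019 -0.0015]
0.16 (0, -0.098) 0.018 C [0.5589 0.0324 0.084 ] TCP [0.5198 0.0204 0.1326] shift [ 0.61 -2.22  0.14] turn [-0.0015 -0.0019 -0.0015]
0.0 (0, -0.098) 0.018 C [0.5724 0.0351 0.084 ] TCP [0.5319 0.0295 0.1326] shift [ 1.82 -1.32  0.14] turn [-0.0017 -0.0018 -0.1615]
```

No force with the tip 3 mm inside the rim. I'll push on to the floor.

Request:
{"method": "play_rows", "body": {
  "increments": [
    [[0.1, -0.3, 0.15], [0, 0, 0], 0.2],
    [[0.2, -0.7, 0.15], [0, 0, 0], 0.2],
    [[0.2, -0.7, 0.15], [0, 0, 0], 0.2],
    [[0.2, -0.7, 0.15], [0, 0, 0], 0.2]
  ]
}}

```text
t: 17.38
tool_pos: [0.5158, 0.036, 0.1327]
tcp_rot: [1.582, 2.089, 0.761]
force: [-0.8, 4.4, -3.5]
grip_width: 0.468
gripper_force: 62.8
```

```bash
python3 st.py
```

```text
17.375 [0.5158 0.036  0.1327] F [-0.3105  4.4316 -3.5067] tipS rack [ 0.0007 -0.0996  0.0837] tipF [-0.0319  0.0997  0.0842] 0.4676531761333455
0.16 (0, -0.098) 0 C [0.554  0.0498 0.084 ] TCP [0.515  0.0378 0.1326] shift [-0.08  0.18 -0.  ] turn [-0.0019 -0.002  -0.0023]
0.16 (0, -0.098) 0.018 C [0.5589 0.0324 0.084 ] TCP [0.5198 0.0204 0.1326] shift [ 0.41 -1.55 -0.  ] turn [-0.0019 -0.002  -0.0023]
0.0 (0, -0.098) 0.018 C [0.5724 0.0351 0.084 ] TCP [0.5319 0.0295 0.1326] shift [ 1.61 -0.65 -0.  ] turn [-0.0021 -0.0019 -0.1623]
```

4.4 N means it rests on the cup floor, about 3 mm compressed. I'll compress to about 18 mm.

Request:
{"method": "play_rows", "body": {
  "increments": [
    [[0.2, -0.75, 0], [0, 0, 0], 0.2],
    [[0.38, -1.45, 0], [0, 0, 0], 0.2],
    [[0.38, -1.45, 0], [0, 0, 0], 0.2],
    [[0.38, -1.45, 0], [0, 0, 0], 0.2]
  ]
}}

```text
t: 17.88
tool_pos: [0.5195, 0.0222, 0.1327]
tcp_rot: [1.581, 2.091, 0.763]
force: [-1.0, 9.0, -1.1]
grip_width: 0.469
gripper_force: 62.8
```

```bash
python3 st.py
```

```text
17.875 [0.5195 0.0222 0.1327] F [ 0.043   9.0805 -1.1351] tipS rack [ 0.003  -0.1135  0.0836] tipF [-0.03    0.0857  0.0844] 0.46921254268287277
0.16 (0, -0.098) 0 C [0.554  0.0498 0.084 ] TCP [0.515  0.0378 0.1326] shift [-0.45  1.55 -0.01] turn [-0.0033 -0.0021 -0.0042]
0.16 (0, -0.098) 0.018 C [0.5589 0.0324 0.084 ] TCP [0.5198 0.0204 0.1326] shift [ 0.04 -0.18 -0.01] turn [-0.0033 -0.0021 -0.0042]
0.0 (0, -0.098) 0.018 C [0.5724 0.0351 0.084 ] TCP [0.5319 0.0295 0.1326] shift [ 1.24  0.72 -0.01] turn [-0.0035 -0.0018 -0.1642]
```

Request:
{"method": "play_rows", "body": {
  "increments": [
    [[0.33, 0.03, 0], [0, 0, -0.041], 0.2],
    [[0.63, 0.25, 0], [0, 0, -0.082], 0.2],
    [[0.94, 0.48, 0], [0, 0, -0.123], 0.2],
    [[1.24, 0.7, 0], [0, 0, -0.162], 0.2],
    [[1.24, 0.7, 0], [0, 0, -0.162], 0.2],
    [[1.24, 0.7, 0], [0, 0, -0.162], 0.2]
  ]
}}

```text
t: 18.62
tool_pos: [0.532, 0.0297, 0.1328]
tcp_rot: [1.724, 1.935, 0.707]
force: [-1.2, 9.8, -2.2]
grip_width: 0.468
gripper_force: 62.8
```

```bash
python3 st.py
python3 - <<'E'
from plant import bot,viewer
from h import *
s,d=wcam(bot,viewer); cv2.imwrite("pics/w8.png",d["img"][20:320,130:430])
M=R.from_rotvec(s["tcp_rot"]).as_matrix()
print(wproj(d,s["tool_pos"]+M@[.099,0,.0635]),wproj(d,rk(0,.09,.085,(.571,.047))))
E
```

```text
18.625 [0.532  0.0297 0.1328] F [-0.0822  9.9146 -2.2085] tipS rack [ 0.0003 -0.1155  0.0837] tipF [-0.0003  0.0865  0.0845] 0.4679285102262407
0.16 (0, -0.098) 0 C [0.554  0.0498 0.084 ] TCP [0.515  0.0378 0.1326] shift [-1.7   0.81 -0.01] turn [-0.0037 -0.0019  0.157 ]
0.16 (0, -0.098) 0.018 C [0.5589 0.0324 0.084 ] TCP [0.5198 0.0204 0.1326] shift [-1.22 -0.92 -0.01] turn [-0.0037 -0.0019  0.157 ]
0.0 (0, -0.098) 0.018 C [0.5724 0.0351 0.084 ] TCP [0.5319 0.0295 0.1326] shift [-0.01 -0.02 -0.01] turn [-0.0038 -0.0016 -0.003 ]
(np.float64(276.1132507307393), np.float64(48.807567944662765)) (np.float64(277.42643651179924), np.float64(40.56424266115661))
```

View pics/w8.png

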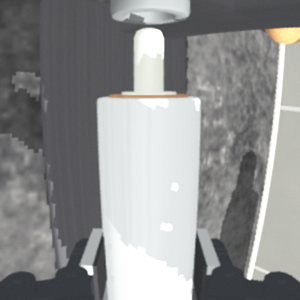

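The picture shows the fixed pin (149,30) lined up with the left cup (150,8). I'll slide it in.

Request:
{"method": "play_rows", "body": {
  "increments": [
    [[-0.04, 0.4, 0], [0, 0, 0], 0.2],
    [[-0.08, 0.75, 0], [0, 0, 0], 0.2],
    [[-0.13, 1.1, 0], [0, 0, 0], 0.2],
    [[-0.13, 1.1, 0], [0, 0, 0], 0.2],
    [[-0.13, 1.1, 0], [0, 0, 0], 0.2]
  ]
}}

```text
t: 19.3
tool_pos: [0.5308, 0.04, 0.1329]
tcp_rot: [1.725, 1.933, 0.705]
force: [-0.5, 5.8, -2.1]
grip_width: 0.468
gripper_force: 62.8
```

```bash
python3 st.py|head -1
```

```text
19.3 [0.5308 0.04   0.1329] F [ 0.172   5.7804 -2.0744] tipS rack [ 0.0002 -0.1052  0.0839] tipF [-0.0001  0.0968  0.0845] 0.46821448030862567
```

5.8 N shows it about 7 mm inside the left cup. I'll ease it down and in, then release.

Request:
{"method": "play_rows", "body": {
  "increments": [
    [[0, 0.15, -0.1], [0, 0, 0], 0.2],
    [[0, 0.15, -0.15], [0, 0, 0], 0.2],
    [[0, 0.15, -0.15], [0, 0, 0], 0.5],
    [[0, 0.15, -0.15], [0, 0, 0], 0.6],
    [[0, 0.15, -0.15], [0, 0, 0], 0.66],
    [[0, 0.15, -0.15], [0, 0, 0], 0.66],
    [[0, 0.15, -0.15], [0, 0, 0], 0.66]
  ]
}}

```text
t: 20.18
tool_pos: [0.5307, 0.0407, 0.1312]
tcp_rot: [1.726, 1.932, 0.703]
force: [-0.1, 0.4, -0.9]
grip_width: 0.661
gripper_force: 0.0
```

Request:
{"method": "play_rows", "body": {
  "increments": [
    [[-1.3, -0.1, 1.5], [0, 0, 0], 0.66],
    [[-3.2, -0.3, 3.8], [0, 0, 0], 0.66],
    [[-5.5, -0.6, 6.6], [0, 0, 0], 0.66],
    [[-8, -0.8, 9.5], [0, 0, 0], 0.66],
    [[-10, -1, 11], [0, 0, 0], 0.66],
    [[-10, -1, 11], [0, 0, 0], 0.66],
    [[-10, -1, 11], [0, 0, 0], 0.66]
  ]
}}

```text
t: 21.05
tool_pos: [0.431, 0.0308, 0.2404]
tcp_rot: [1.726, 1.932, 0.703]
force: [0.4, 0.0, -0.1]
grip_width: 0.663
gripper_force: 0.0
```

Run:
```python
from plant import bot,viewer
from h import *
s,d=wcam(bot,viewer);S=viewer.read_camera("side"); T=viewer.read_camera("top")
print(s["t"],s["force"],s["grip_width"])
o=np.zeros((600,800,3),np.uint8); o[:420,:400]=d["img"][:,100:500]; o[:400,400:]=cv2.resize(S["img"][160:260,270:370],(400,400),interpolation=2); o[420:600,:400]=cv2.resize(T["img"][120:300,130:430],(400,180)); o[400:,500:767]=cv2.resize(S["img"][170:270,170:303],(267,200))
cv2.imwrite("pics/w9.png",o)
```

```text
21.05 [ 0.4383  0.029  -0.0704] 0.6630948926921025
```

View pics/w9.png

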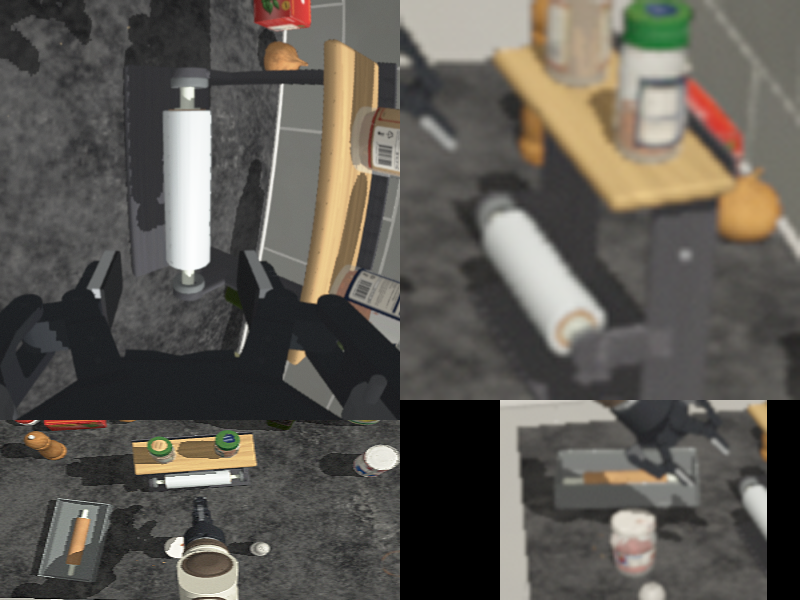

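The final picture shows the foil roll seated with a pin in each cup (wrist px near (288,85) and (288,285)). The core lies in the tray, the jars are standing, and the gripper is clear. Handing in.

```bash
python3 -c "
from plant import bot
print(bot.job_done())"
```

```text
the job is handed in; nothing more can be done
None
```

I laid the spent core in the grey tray and seated the new foil roll with a pin in each cup, then let go. The jars still stood where they were in the last picture, and the job is handed in at about 21 s with no verdict shown.

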